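Load the lever balance left, right, left

TASK

Load the lever balance for the lesson: hang the two small weights on the two left-hand pegs and the large weight on the outer right-hand peg by their keyholes, working left, right, left (one small, then the large, then the other small) so that the beam never tips to its stops. Ease each weight down until the beam carries it before you let go, so that the beam sinks slowly and does not swing or get pressed hard; leave the loaded beam level and still, and do not disturb the other things on the desk.

Things in the scene. Friction and masses are not known exactly. Their poses are not given: they have to be found in the camera images.
- balance: Lever balance, fixed: dark base 170 x 260 mm, aluminium post (30 mm wide, top 277 mm up, behind the beam), pivoting beam 370 mm long, 20 high, 12 thick. Origin on the table, 250 mm below the pivot; z up, y along the beam to the left (+y) seen from the robot, x square to the beam, away from the robot. A rod and round brass bob hang below the pivot and pull the beam back to level.
- beam (a joint): Tilt of the beam, rad: 0 level, positive when the left (+y) end is down; stops at +-0.27; swings with a period of about 1 s, lightly damped. How far it dips under a load is set by the bob and not known beforehand: one weight lowers its peg by one to several centimetres before the beam carries it, which is felt as its load leaving the hand.
- peg_left_outer (a point): Outer left peg, 160 mm from the pivot, level with it, pointing from the beam's front face to the robot (-x). A 6 mm round neck, 12 mm long, ends in a round head 12 mm across, 4 mm thick. This point: on its axis, mid-neck, 6 mm in front of the beam's face. Moves with the beam; x axis along the peg, away from the robot.
- peg_left_inner (a point): Same point of the inner left peg, 100 mm from the pivot; same peg.
- peg_right_inner (a point): Same point of the inner right peg, 100 mm from the pivot; stays empty.
- peg_right_outer (a point): Same point of the outer right peg, 160 mm from the pivot; same peg.
- small_a_center (a point): Small weight, about 0.20 kg, 140 mm tall, standing: steel disc 34 mm across, 22 high; upright hanger plate 34 mm wide (y), 6 thick (x) with a keyhole along x; black grip lug on top. Front and back alike. This point: half-way up on its axis (70 mm above the bottom), where the peg's axis lies when it hangs seated.
- small_a_lug (a point): Centre of that weight's grip lug: 12 mm thick (x), 24 wide (y), 50 tall; 45 mm above the weight's centre point.
- small_a_keyhole (a point): Centre of that weight's keyhole opening, 20 mm wide, 23 high, which the peg's head passes; 25.5 mm below the weight's centre point. From 11.5 mm above here the keyhole narrows over 7 mm to a 9 mm slot, ending 28.5 mm above here, that holds the neck but not the head.
- small_b_center (a point): Small weight, about 0.20 kg, 140 mm tall, standing: steel disc 34 mm across, 22 high; upright hanger plate 34 mm wide (y), 6 thick (x) with a keyhole along x; black grip lug on top. Front and back alike. This point: half-way up on its axis (70 mm above the bottom), where the peg's axis lies when it hangs seated.
- small_b_lug (a point): Centre of that weight's grip lug: 12 mm thick (x), 24 wide (y), 50 tall; 45 mm above the weight's centre point.
- small_b_keyhole (a point): Centre of that weight's keyhole opening, 20 mm wide, 23 high, which the peg's head passes; 25.5 mm below the weight's centre point. From 11.5 mm above here the keyhole narrows over 7 mm to a 9 mm slot, ending 28.5 mm above here, that holds the neck but not the head.
- large_center (a point): Large weight, about 0.325 kg, 140 mm tall, standing: steel disc 48 mm across, 22 high; upright hanger plate 34 mm wide (y), 6 thick (x) with a keyhole along x; black grip lug on top. Front and back alike. This point: half-way up on its axis (70 mm above the bottom), where the peg's axis lies when it hangs seated.
- large_lug (a point): Centre of that weight's grip lug: 12 mm thick (x), 24 wide (y), 50 tall; 45 mm above the weight's centre point.
- large_keyhole (a point): Centre of that weight's keyhole opening, 20 mm wide, 23 high, which the peg's head passes; 25.5 mm below the weight's centre point. From 11.5 mm above here the keyhole narrows over 7 mm to a 9 mm slot, ending 28.5 mm above here, that holds the neck but not the head.
- glue_stick: Yellow glue stick standing up, 27 mm across, 80 mm tall; origin under its centre. Leave alone.
- eraser: White and blue eraser, 45 x 20 x 12 mm. Leave alone.
- tape_roll: Roll of brown tape lying flat, 90 mm across, 24 mm high. Leave alone.
- offcut_block: Cardboard block 60 x 35 x 20 mm. Leave alone.
- sharpener: Metal pencil sharpener 26 x 16 x 12 mm. Leave alone.
- craft_knife: Craft knife lying flat, 135 mm long. Leave alone.
- marker: Marker pen lying flat, 130 mm long. Leave alone.
Things that resemble listed ones, but are neither listed nor needed, are in the scene too. What is shaped like the part that bears small_a_center but yellow is not meant.

How it is judged:
By the outcome, as a careful person would: the job done as asked, in the order asked, and still so for the second after the job is handed in, with the robot touching nothing.
It also fails if it takes over 72 s, if anything falls off the work surface, if the arm or the gripper's body presses on something with over 40 N, if the wrist force passes 120 N, or if a joint passes its speed limit or range.

ROBOT

A 7-joint arm with a two-finger parallel gripper is mounted at the origin on the work surface. World frame = base frame: x ahead of the robot, y to its left, z up, the work surface at z = 0. Lengths are in m, angles in rad, forces in N, time in s.
With the tool pointing down it reaches from about 0.35 to 0.9 m from the base axis. Payload 8.1 kg.
Tool frame: the origin (TCP) lies midway between the tips of the shut fingers; the grasp point (between the pads) lies 19 mm behind it; x points along the fingers, y is the direction in which the jaws open and shut, and the axes are right-handed (so a half turn about x gives the same grasp; the last joint's range is limited). The gripper opens to 92 mm and grips with 3 to 60 N. Pads are 19 mm wide; open, the fingers measure 130 mm over their backs; the gripper's body (75 mm by 190 mm) begins 47 mm behind the grasp point.
Start: joints at [1.238, 0.434, 0.025, 1.573, -0.012, 1.134, -0.075], TCP at [0.142, -0.609, 0.227] pointing down, gripper open.
Joint ranges: [-2.62, 2.62], [-0.44, 2.09], [-1.27, 1.32], [0.08, 2.57], [-1.32, 4.46], [0.12, 2], [-2.74, 2.74]. Speed limits (rad/s): [2.22, 2.22, 3.01, 3.01, 3.14, 3.14, 3.14].

INTERFACE

Orientations are given as a unit quaternion [x, y, z, w].
In Python, from workcell import robot gives the robot as it stands. Calls block until the motion is done:
- robot.reach(position, orientation): joint-space move of the TCP to a pose.
- robot.movel(position, speed=0.15, ori=None, until_force=None): straight line of the TCP; ori=None keeps the orientation; speed is the mean speed in m/s. With until_force (N) it stops when the force on the tool has changed by that much, and returns True; else False.
- robot.move_joints(angles): joint-space move.
- robot.set_gripper(opening, newtons=None): finger opening in m; newtons is the grip in N (None keeps the last); returns when the fingers have stopped.
- robot.wait(seconds).
- robot.ik(position, orientation): joint angles nearest the present ones, or None.
- robot.get_image(name): name is "scene" or "top"; returns the picture (480x640x3 uint8, red, green, blue); there is no depth.
- robot.camera_info(name): a dict with "camera_matrix" (3x3 intrinsics, pixels), "view" (4x4, takes a point from world to camera coordinates). Camera axes: x right, y up, looking along -z (the intrinsics and any distortion apply to the point x, -y, -z); pixel columns grow to the right and rows downward; lengths in m; the calibration is good to about 2 mm. A picture is of the moment at which its call begins. camera_info takes no time and is no camera call.
A pose or a line that the arm cannot do raises robot.Unreachable and nothing moves.
- robot.finish_job(): hands the job in, once; it reports no verdict.
Readings, each from a call of its own:
- robot.read_time_s(): time.
- robot.read_joint_positions(): joint angles.
- robot.read_joint_velocities(): joint speeds.
- robot.read_effort(): joint torques, N m.
- robot.read_tcp_pos(): TCP position.
- robot.read_eef_rot(): TCP orientation.
- robot.read_force(): force on the tool from outside, world axes, zero at the start.
- robot.read_torque(): the same for the moment, N m.
- robot.read_width(): finger opening in m.
Only numpy, scipy, OpenCV 4.12 (cv2) and the standard library are available. Lean on these libraries where they do the work, as an engineer would, in place of code of your own. Each camera call takes 0.05 s, during which the arm holds its last target. There are 200 camera calls.

## Working session

There is one attempt and no reset: what is moved stays moved. The work goes in short steps, each a Python script; the robot and the scene stay as the last script left them, time stands still between calls to the robot, and variables do not carry over. Pictures are saved under pics/ and viewed, about 8 in all and at most 12, crops included, and the job is handed in when it is done.

```bash
ls; mkdir -p pics
python3 - <<'E'
from workcell import robot
import cv2,numpy as np
for n in ("scene","top"):
    im=robot.get_image(n); cv2.imwrite(f"pics/{n}0.png",im[:,:,::-1])
    c=robot.camera_info(n); print(n,np.round(c["camera_matrix"],2).tolist(),np.round(c["view"],4).tolist(),[k for k in c], np.round(np.linalg.inv(c["view"])[:3,3],3))
print(robot.read_eef_rot(),robot.read_width(),robot.read_time_s(),robot.read_force())
E
```

```text
pics
scene [[539.41, 0.0, 312.29], [0.0, 539.41, 241.31], [0.0, 0.0, 1.0]] [[-0.1623, 0.9867, 0.005, 0.0785], [-0.616, -0.1053, 0.7807, 0.2075], [0.7709, 0.1236, 0.6249, -1.6955], [0.0, 0.0, 0.0, 1.0]] ['camera_matrix', 'view'] [1.448 0.154 0.897]
top [[544.36, 0.0, 323.06], [0.0, 544.36, 233.7], [0.0, 0.0, 1.0]] [[-0.019, -0.9996, 0.0231, -0.0105], [0.992, -0.016, 0.1249, -0.5454], [-0.1245, 0.0253, 0.9919, -1.4447], [0.0, 0.0, 0.0, 1.0]] ['camera_matrix', 'view'] [0.361 0.017 1.501]
[-0.7023525  -0.08152474  0.70254282 -0.08054981] 0.09176223414247886 0.1 [-0.06291938  0.63455845 -0.55548118]
```

View pics/scene0.png

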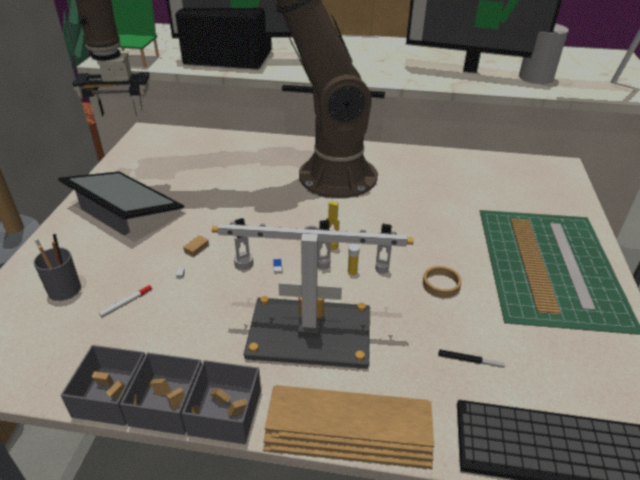

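View pics/top0.png

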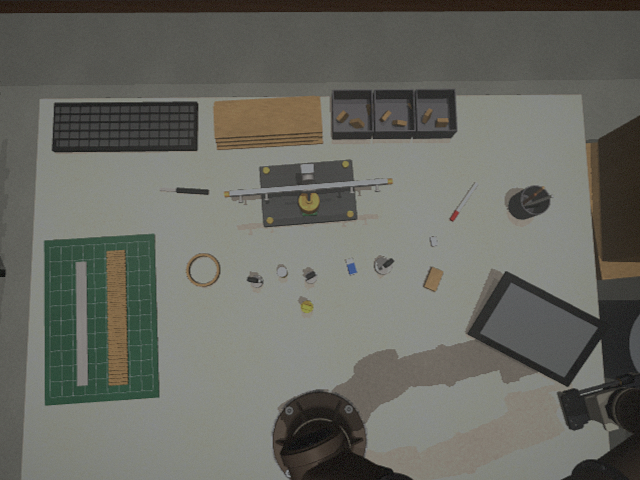

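The scene view shows the balance at the centre (beam from 215,229 to 410,240). In the top view the weights are at about (256,281) and (309,276) for the small ones and (384,265) for the large, with the glue stick at (282,271) and the yellow decoy at (306,307). I'll zoom in next.

Run:
```python
import cv2,numpy as np
t=cv2.imread("pics/top0.png"); s=cv2.imread("pics/scene0.png")
a=cv2.resize(t[150:315,215:415],(800,660),interpolation=cv2.INTER_CUBIC)[:600]
a=cv2.resize(t[170:320,215:415],None,fx=4,fy=4,interpolation=cv2.INTER_CUBIC)
b=cv2.resize(s[195:345,215:415],None,fx=4,fy=4,interpolation=cv2.INTER_CUBIC)
cv2.imwrite("pics/topz.png",a);cv2.imwrite("pics/scenez.png",b)
```

```text
(no output)
```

View pics/topz.png

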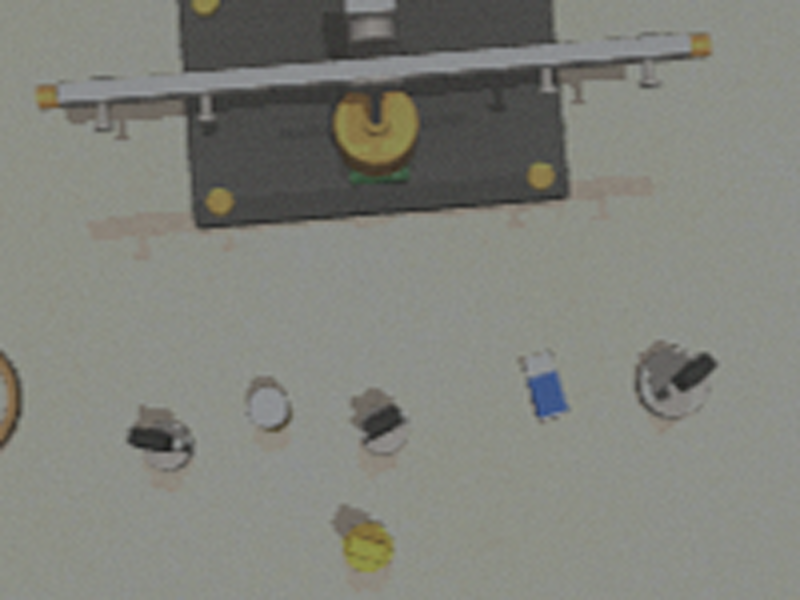

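View pics/scenez.png

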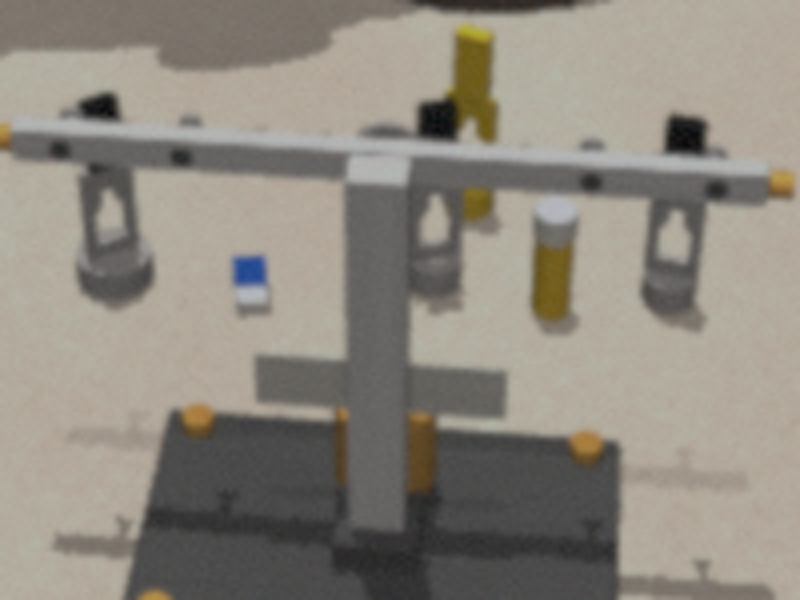

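The zooms show the pegs facing the robot, two per side, and the lugs are clearly separable by colour. Now I'll measure them.

```bash
cat > h.py <<'E'
import numpy as np,cv2
from workcell import robot
C={n:robot.camera_info(n) for n in("scene","top")}
F=np.diag([1,-1,-1.])
def proj(n,P):
    P=np.atleast_2d(P);V=np.array(C[n]["view"]);c=(P@V[:3,:3].T+V[:3,3])@F
    q=c@np.array(C[n]["camera_matrix"]).T
    return q[:,:2]/q[:,2:]
def ray(n,uv):
    V=np.array(C[n]["view"]);d=V[:3,:3].T@F@np.linalg.inv(C[n]["camera_matrix"])@np.array([*uv,1.])
    return -V[:3,:3].T@V[:3,3],d/np.linalg.norm(d)
def onz(n,uv,z):
    o,d=ray(n,uv);return o+d*(z-o[2])/d[2]
def tri(uvs,uvt):
    A=[];b=[]
    for n,uv in(("scene",uvs),("top",uvt)):
        o,d=ray(n,uv);M=np.eye(3)-np.outer(d,d);A.append(M);b.append(M@o)
    return np.linalg.lstsq(np.vstack(A),np.hstack(b),rcond=None)[0]
def blobs(im,mask,roi,amin=8):
    x0,y0,x1,y1=roi;m=np.zeros(mask.shape,np.uint8);m[y0:y1,x0:x1]=mask[y0:y1,x0:x1]
    n,l,s,c=cv2.connectedComponentsWithStats(m.astype(np.uint8))
    out=[]
    for i in range(1,n):
        if s[i,4]>=amin:
            ys,xs=np.where(l==i);r=cv2.minAreaRect(np.c_[xs,ys].astype(np.float32))
            cv_=np.cov(np.c_[xs,ys].T);w,v=np.linalg.eigh(cv_)
            out.append((c[i],s[i],v[:,1],np.sqrt(w)*3.46))
    return out
E
python3 - <<'E'
from h import *
for n,roi_o,roi_b in(("top",(215,165,400,205),(240,255,400,290)),("scene",(205,220,420,248),(225,210,400,250))):
    im=cv2.imread(f"pics/{n}0.png");hsv=cv2.cvtColor(im,cv2.COLOR_BGR2HSV)
    o=(hsv[...,0]>8)&(hsv[...,0]<32)&(hsv[...,1]>120)&(hsv[...,2]>90)
    k=hsv[...,2]<62
    for nm,m,r in(("orange",o,roi_o),("black",k,roi_b)):
        for b in blobs(im,m.astype(np.uint8),r): print(n,nm,np.round(b[0],2),b[1],np.round(b[2],2),np.round(b[3],1),np.round(onz(n,b[0],.125 if nm=="black" else .258),4))
E
```

```text
top orange [306.06 198.96] [300 193  15  12  71] [-0.83  0.56] [ 9.9 13.7] [0.599  0.0235 0.258 ]
top orange [226.5 195.5] [225 195   4   2   8] [1. 0.] [1.8 4.1] [0.6098 0.2073 0.258 ]
top black [387.76 262.76] [383 259  10   9  42] [-0.81  0.59] [ 4.3 10.8] [ 0.4568 -0.1807  0.125 ]
top black [310.18 275.38] [306 272   9   8  39] [-0.83  0.56] [4.8 8.6] [0.4283 0.0167 0.125 ]
top black [252.59 279.61] [248 277  10   6  46] [-0.97 -0.23] [ 4.6 10. ] [0.4203 0.1616 0.125 ]
scene orange [334.42 223.18] [330 220   9  10  55] [0.66 0.75] [ 7.1 10.1] [0.5952 0.0614 0.258 ]
scene orange [214.22 228.83] [212 226   5   6  23] [0.39 0.92] [4.4 5.3] [ 0.653  -0.1672  0.258 ]
scene orange [410.  240.5] [408 238   5   6  26] [0. 1.] [4.6 5.5] [0.6255 0.2104 0.258 ]
scene orange [333.87 244.63] [331 242   7   6  38] [-1.    0.05] [5.6 6.6] [0.6623 0.0692 0.258 ]
scene black [239.74 221.32] [236 219   8   5  34] [-0.99  0.14] [4.4 7.7] [ 0.4488 -0.1828  0.125 ]
scene black [324.16 224.49] [320 220   9  10  74] [-0.94  0.33] [8.3 9. ] [0.4271 0.0187 0.125 ]
scene black [386.06 228.64] [382 225   9   8  69] [-0.99  0.12] [7.8 8.7] [0.4185 0.1653 0.125 ]
scene black [229.5 232. ] [228 231   4   3  10] [-0.89 -0.45] [2.4 4. ] [ 0.4934 -0.1952  0.125 ]
scene black [259.64 233.91] [258 233   4   3  11] [-0.97 -0.26] [2.8 3.9] [ 0.4886 -0.1241  0.125 ]
scene black [362.36 240.09] [361 239   4   3  11] [-0.97 -0.26] [2.8 3.9] [0.4713 0.114  0.125 ]
scene black [393.64 242.09] [392 241   4   3  11] [-0.97  0.26] [2.8 3.9] [0.4666 0.1853 0.125 ]
```

Run:
```python
from h import *
D=np.array([onz("scene",uv,.25) for uv in((229.5,232),(259.64,233.91),(362.36,240.09),(393.64,242.09))])
print("dots",np.round(D,4).tolist(),np.linalg.norm(np.diff(D,axis=0),axis=1))
im=cv2.imread("pics/top0.png");hsv=cv2.cvtColor(im,cv2.COLOR_BGR2HSV)
o=((hsv[...,0]>8)&(hsv[...,0]<32)&(hsv[...,1]>80)&(hsv[...,2]>70)).astype(np.uint8)
tp=[blobs(im,o,r,4)[0][0] for r in((220,188,233,202),(384,174,398,188))];print("top tips",tp)
T=[tri((410,240.5),tp[0]),tri((214.22,228.83),tp[1])];print("tri tips",np.round(T,4).tolist())
Z=[onz("top",t,.259) for t in tp];print("tips z.259",np.round(Z,4).tolist(),np.linalg.norm(Z[0]-Z[1]))
for t,r in((0,0),): pass
def model(a,b): 
    d=(a-b)/np.linalg.norm(a-b);d[2]=0;d/=np.linalg.norm(d);n=np.array([d[1],-d[0],0]);return d,n
d,n=model(Z[0],Z[1]);M=(Z[0]+Z[1])/2;M[2]=.25
print("top: M",M,"yaw deg",np.degrees(np.arctan2(-d[0],d[1])))
d2,n2=model(D[3],D[0]);M2=D.mean(0)-n2*.006
print("scene: M",M2,"yaw",np.degrees(np.arctan2(-d2[0],d2[1])))
d,n=model(d+d2,0*d);M=(M+M2)/2;print(M,d,n)
P=np.array([M+s*d-n*.012 for s in(.16,.1,-.1,-.16)]);print("pegs",np.round(P,4).tolist())
heads=P-n*.008
a=cv2.resize(im[170:320,215:415],None,fx=4,fy=4,interpolation=cv2.INTER_CUBIC)
for p in list(heads)+[M+s*d+[0,0,.01] for s in(-.185,.185)]:
    u=(proj("top",p)[0]-[215,170]+.5)*4-.5;cv2.drawMarker(a,tuple(int(x) for x in np.round(u)),(0,0,255),0,12,1)
cv2.imwrite("pics/chk.png",a[:200])
```

```text
dots [[0.6479, -0.1387, 0.25], [0.6439, -0.0791, 0.25], [0.6294, 0.1204, 0.25], [0.6254, 0.1802, 0.25]] [0.05974792 0.20002835 0.05988824]
top tips [array([226.29166667, 193.95833333]), array([389.61904762, 181.04761905])]
tri tips [[0.6151, 0.2101, 0.2497], [0.6406, -0.1731, 0.248]]
tips z.259 [[0.6132, 0.2076, 0.259], [0.6384, -0.1723, 0.259]] 0.3807495965303671
top: M [0.62581689 0.01768774 0.25      ] yaw deg 3.7979211111039515
scene: M [0.63067343 0.02030346 0.25      ] yaw 4.027109079189447
[0.62824516 0.0189956  0.25      ] [-0.06823321  0.9976694   0.        ] [0.9976694  0.06823321 0.        ]
pegs [[0.6054, 0.1778, 0.25], [0.6094, 0.1179, 0.25], [0.6231, -0.0816, 0.25], [0.6272, -0.1415, 0.25]]
```

View pics/chk.png

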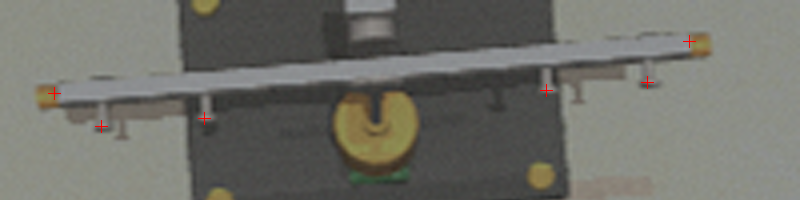

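```bash
cat >> h.py <<'E'
from scipy.spatial.transform import Rotation as R
d=np.array([-.06823,.99767,0]);n=np.array([.99767,.06823,0])
LO,LI,RI,RO=np.array([[0.6054,0.1778,.25],[0.6094,0.1179,.25],[0.6231,-0.0816,.25],[0.6272,-0.1415,.25]])
def quat(jaw):
    x=np.array([0,0,-1.]);y=np.array([jaw[0],jaw[1],0]);y/=np.linalg.norm(y)
    return R.from_matrix(np.c_[x,y,np.cross(x,y)]).as_quat()
def best(p,jaw):
    c=[]
    for s in(1,-1):
        q=quat(s*np.array(jaw[:2]));j=robot.ik(list(p),list(q))
        if j is not None:c.append((np.abs(np.array(j)-robot.read_joint_positions()).max(),s,q,j))
    return sorted(c,key=lambda t:t[0])
def fz(k=8):
    f=[]
    for _ in range(k):robot.wait(.01);f.append(robot.read_force())
    return np.mean(f,0)
def snap(tag,view=None):
    for nm in("scene","top"):cv2.imwrite(f"pics/{nm}_{tag}.png",robot.get_image(nm)[:,:,::-1])
E
python3 - <<'E'
from h import *
# lug long axes in world from top blobs
for nm,uv,ax in(("A",(252.59,279.61),(-.97,-.23)),("B",(310.18,275.38),(-.83,.56)),("L",(387.76,262.76),(-.81,.59))):
    u=np.array(uv);a=np.array(ax);l=onz("top",u+8*a,.125)-onz("top",u-8*a,.125);l/=np.linalg.norm(l)
    jaw=np.array([l[1],-l[0]]);p=onz("top",u,.125);p[2]=.098
    print(nm,p.round(4),"jaw",jaw.round(3),[(round(c[0],2),c[1],np.round(c[3],2).tolist()) for c in best(p,jaw)])
for nm,P in(("LO",LO),("LI",LI),("RO",RO)):
    p=P-.04*n;p[2]=.3035
    print(nm,[(round(c[0],2),c[1],np.round(c[3],2).tolist()) for c in best(p,n)])
E
```

```text
A [0.4203 0.1616 0.098 ] jaw [ 0.969 -0.247] [(np.float64(1.42), 1, [0.4, 0.65, -1.23, 2.07, 0.76, 0.98, -1.49]), (np.float64(1.85), -1, [0.31, 0.55, -1.06, 2.08, 0.63, 0.88, 1.78])]
B [0.4284 0.0167 0.098 ] jaw [0.839 0.544] [(np.float64(0.9), 1, [0.53, 0.43, -0.87, 2.13, 0.48, 0.78, -0.07]), (np.float64(2.13), -1, [-0.9, 0.42, 0.97, 2.23, -0.53, 0.73, -2.12])]
L [ 0.4568 -0.1807  0.098 ] jaw [0.822 0.569] [(np.float64(0.65), 1, [0.75, 0.46, -0.63, 2.0, 0.37, 0.79, 0.51]), (np.float64(2.19), -1, [0.26, 0.38, 0.0, 2.04, -0.0, 0.72, -2.27])]
LO [(np.float64(1.17), 1, [0.32, 0.56, -1.14, 1.48, 0.51, 1.43, -0.77]), (np.float64(2.49), -1, [0.29, 0.53, -1.06, 1.48, 0.47, 1.4, 2.41])]
LI [(np.float64(1.02), 1, [0.37, 0.48, -0.99, 1.51, 0.41, 1.37, -0.59]), (np.float64(2.6), -1, [0.4, 0.51, -1.06, 1.51, 0.45, 1.39, 2.52])]
RO [(np.float64(0.67), 1, [0.57, 0.42, -0.61, 1.47, 0.25, 1.33, 0.01]), (np.float64(2.35), -1, [-0.56, 0.54, 1.16, 1.56, -0.5, 1.37, -2.43])]
```

Run:
```python
from h import *
t0=robot.read_time_s()
robot.move_joints([.3,.1,0,1.8,0,1.24,.3])
print(robot.read_tcp_pos(),robot.read_time_s())
p=np.array([.4203,.1616,.22]);jaw=[.969,-.247]
b=best(p,jaw);print([(c[1],np.round(c[3],2).tolist()) for c in b])
robot.set_gripper(.05,20);print(robot.read_time_s())
robot.reach(list(p),list(b[0][2]));print(robot.read_time_s(),robot.read_tcp_pos())
for q in(LI,LO,RO):
    g=q-.04*n;g[2]=.3035;print([(c[1],np.round(c[3],2).tolist()) for c in best(g,n)])
```

```text
[ 0.42434827 -0.18822927  0.31806083] 1.9667
[(1, [-0.17, 0.19, -0.37, 1.96, 0.08, 1.01, -0.82]), (-1, [-0.05, 0.2, -0.5, 1.95, 0.11, 1.01, 2.29])]
2.8083
4.1667 [0.42087353 0.16063367 0.2201743 ]
[(1, [-0.05, 0.34, -0.33, 1.54, 0.11, 1.28, -0.33]), (-1, [0.4, 0.51, -1.06, 1.51, 0.45, 1.39, 2.52])]
[(1, [-0.13, 0.36, -0.36, 1.52, 0.13, 1.29, -0.44]), (-1, [0.29, 0.53, -1.06, 1.48, 0.47, 1.4, 2.41])]
[(1, [0.28, 0.36, -0.18, 1.5, 0.06, 1.29, 0.16]), (-1, [-0.56, 0.54, 1.16, 1.56, -0.5, 1.37, -2.43])]
```

Run:
```python
from h import *
p=np.array([.4203,.1616,.098])
robot.movel(list(p),speed=.12)
robot.set_gripper(0.0,25);print("w",robot.read_width(),robot.read_time_s(),robot.read_tcp_pos())
f0=fz()
robot.movel([p[0],p[1],.31],speed=.2);f1=fz();print("force",f0,f1)
g=LI-.045*n;g[2]=.3035
robot.reach(list(g),list(quat(n)));print(robot.read_time_s(),robot.read_tcp_pos(),fz())
snap("p1")
a=cv2.imread("pics/top_p1.png")[150:300,200:400];b=cv2.imread("pics/scene_p1.png")[190:340,215:415]
cv2.imwrite("pics/p1.png",np.vstack([cv2.resize(x,None,fx=4,fy=4,interpolation=cv2.INTER_CUBIC)[:600] for x in(a[:75],b[:75])]))
```

```text
w 0.011891396711664575 6.025 [0.42036595 0.16159107 0.09805877]
force [0.14580542 0.13298813 1.11334984] [ 0.14032344  0.05640836 -2.19472813]
8.025 [0.56425403 0.11475229 0.30217709] [-0.25102006  0.43304489 -1.80974939]
```

View pics/p1.png

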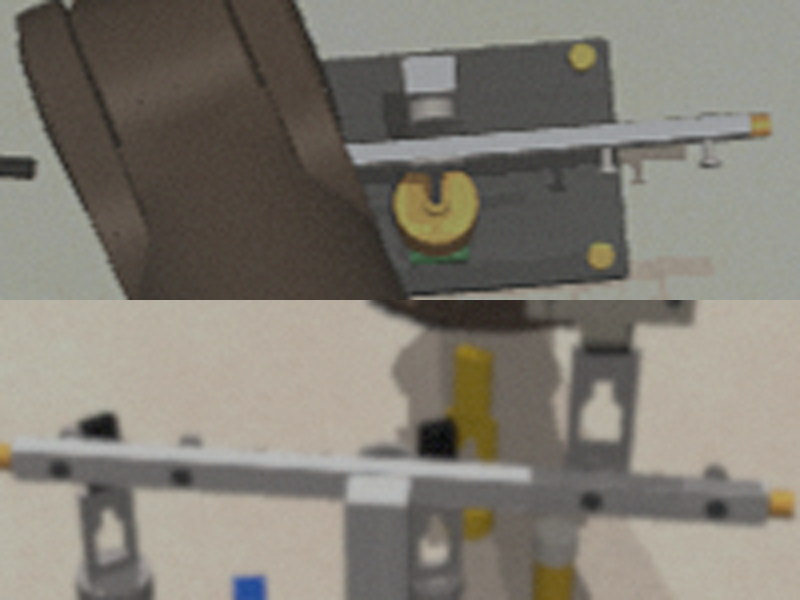

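The top view is blocked by the arm. In the scene view the held weight's keyhole is clear at crop (600,415), just in front of the inner left peg dot at (592,500). I'll compare the two within this same view.

Run:
```python
from h import *
im=cv2.imread("pics/scene_p1.png");g=cv2.cvtColor(im,cv2.COLOR_BGR2GRAY).astype(float)
x0,y0=355,205;roi=g[y0:233,x0:378]
np.set_printoptions(linewidth=200)
print(roi[::2].astype(int))
tcp=np.array(robot.read_tcp_pos())
def onplane(uv,P):
    o,dd=ray("scene",uv);return o+dd*((P-o)@n)/(dd@n)
# keyhole: bright pixels inside plate
m=(g>150).astype(np.uint8)
for b in blobs(im,m,(359,208,373,228),5):print("hole",b[0],b[1]);
print("pred keyhole px",proj("scene",tcp+[0,0,-.0535]),"pred slot top",proj("scene",tcp+[0,0,-.028+.003]),"plate sides at keyhole",proj("scene",[tcp+[0,0,-.0535]+s*.017*d for s in(1,-1)]))
for uv in((362.36,240.09),):
    q=onplane(uv,LI+.018*n);print("dot on back plane",q,"model LI back",LI+.018*n)
```

```text
[[168 174 151 110  88  87  84  85  85  84  81  84  81  84  86  86  85  85  91 113 153 170 173]
 [145 163 147 105  83  84  85  83  85  85  87  85  84  79  85  86  85  82  92 117 153 173 178]
 [136 157 138  98  85  86  82  86  90  95  99  96  94  93  85  87  86  84  90 126 163 176 175]
 [150 145 120  94  86  85  83  97 123 157 165 164 147 114  89  85  83  87  99 132 165 176 175]
 [158 148 116  91  83  84  88 102 137 166 177 174 157 117  90  83  81  85 103 134 167 175 176]
 [162 144 111  87  85  95 117 149 168 178 177 175 164 138 109  92  86  88 109 144 168 176 175]
 [160 143 109  86  95 126 160 175 177 176 176 179 177 174 156 122  93  89 114 155 169 173 175]
 [157 142 104  86 103 139 169 177 176 176 177 178 175 175 161 121  93  94 124 162 177 175 176]
 [152 140 101  88 106 141 167 178 178 179 177 177 179 176 157 117  90  95 129 164 176 175 176]
 [144 131  96  87 105 132 151 162 168 175 175 173 174 170 153 114  86  98 131 167 174 175 176]
 [115 116  92  84  89  98  98 108 112 113 113 114 122 120 111  89  84 106 141 167 175 175 176]
 [104 102  89  83  83  84  83  83  84  86  82  84  81  85  83  83  88 113 148 173 177 176 178]
 [ 97  89  83  82  83  83  86  89  90  90  85  84  83  82  85  83  91 121 159 172 176 175 176]
 [ 97  89  89  88  86  85  82  84  85  88  88  86  89  89  89  88  98 130 163 177 176 176 173]]
hole [365.09375    218.54166667] [361 211   9  14  96]
pred keyhole px [[362.97645165 219.81140839]] pred slot top [[363.89017541 208.26393953]] plate sides at keyhole [[371.41408505 220.318067  ]
 [354.55739587 219.30586532]]
dot on back plane [0.62727425 0.12035361 0.24830829] model LI back [0.62735806 0.11912814 0.25      ]
```

```bash
cat >> h.py <<'E'
def insert(P,lat,touch=2.5,zk=.3035):
    T=lambda s,z:list((lambda v:[v[0],v[1],z])(P+lat*d+s*n))
    robot.movel(T(-.02,zk+.001),speed=.08)
    f0=fz(20)
    hit=robot.movel(T(.006,zk+.001),speed=.025,until_force=touch)
    s=(np.array(robot.read_tcp_pos())-P)@n
    print("hit",hit,"s",s,"dF",fz(6)-f0)
    return f0,s
def lower(P,lat,s0,z0,z1,f0,target,v=.012,step=.002):
    z=z0;log=[]
    while z>z1:
        z-=step;q=P+lat*d+s0*n
        robot.movel([q[0],q[1],z],speed=v)
        f=fz(4)-f0;log.append((round(z*1e3,1),*np.round(f,2)))
        if f[2]>target:break
    for l in log[::2]+log[-1:]:print(*l)
    return z
E
python3 - <<'E'
from h import *
lat=-.0021
f0,s=insert(LI,lat);print(f0,robot.read_time_s(),robot.read_tcp_pos())
snap("p2")
im=cv2.imread("pics/scene_p2.png")[200:300,300:420];cv2.imwrite("pics/p2.png",cv2.resize(im,None,fx=5,fy=5,interpolation=cv2.INTER_CUBIC))
np.save("f0.npy",f0)
E
```

```text
hit True s 0.002413574729800494 dF [ 0.05253852 -0.26167686 -0.04179811]
[-0.15231249  0.1444304  -2.1694207 ] 9.7333 [0.61185723 0.11575856 0.30301891]
```

View pics/p2.png

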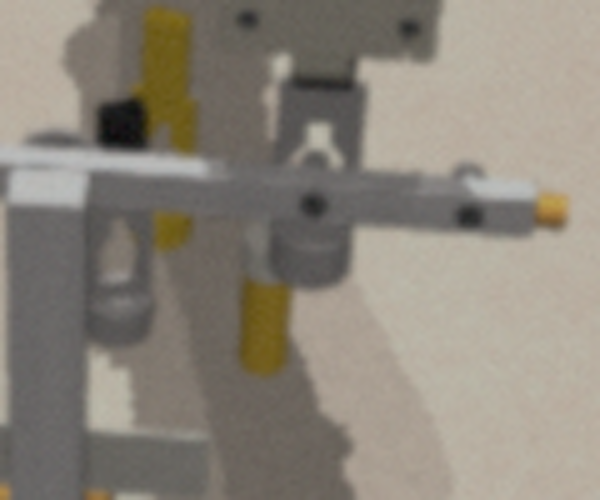

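Run:
```python
from h import *
im=cv2.imread("pics/scene_p2.png");g=cv2.cvtColor(im,cv2.COLOR_BGR2GRAY).astype(int)
np.set_printoptions(linewidth=200)
print("cols",np.arange(353,376));
for r in range(218,235):print(r,g[r,353:376])
P=LI+.0024*n
print("dot",proj("scene",LI+.018*n),"head",proj("scene",LI-.008*n),"plate+40",proj("scene",P+[0,0,.0255]),proj("scene",P+[0,0,.0355]),"edges",proj("scene",[P+[0,0,.03]+k*.017*d for k in(1,-1)]))
for b in blobs(im,(g<62).astype(np.uint8),(355,234,370,246),5):print(b[0],b[1])
```

```text
cols [353 354 355 356 357 358 359 360 361 362 363 364 365 366 367 368 369 370 371 372 373 374 375]
218 [148 155 133  99  85  85  83  78  78  81  76  75  69  72  70  71  71  79  87 100 134 167 180]
219 [152 157 132  99  87  84  86  86  84  86  84  83  82  81  80  82  84  85  85  97 134 170 176]
220 [146 151 134  98  84  85  85  86  85  84  83  85  84  83  87  84  86  86  86 103 138 170 177]
221 [130 145 121  94  86  87  82  86  85  86  85  84  85  82  86  85  84  85  90 105 142 168 177]
222 [124 140 121  94  84  86  87  84  86  84  83  87  86  86  82  87  86  84  88 109 146 171 175]
223 [124 141 118  91  90  86  87  86  91  94  92  91  90  87  84  86  83  84  90 116 154 172 177]
224 [127 138 112  87  86  85  84  88 104 121 124 127 117  99  89  86  85  86  92 113 154 173 174]
225 [123 135 111  93  84  85  85  98 128 163 167 165 152 117  93  86  84  86  89 120 158 174 177]
226 [124 133 108  87  85  84  86 101 134 173 179 175 162 120  91  88  86  86  91 126 165 179 177]
227 [118 128 104  86  84  84  87 102 137 171 179 178 164 118  90  85  86  84  97 126 168 179 177]
228 [107 105  90  84 
[... 217 characters left out ...]
15 116 128 147 157 137 104  86  86  99 134 167 180 179]
231 [ 98  94  86  87  98 122 137 125 102  91  91 103 125 159 156 123  94  87 103 137 168 177 179]
232 [ 98  93  88  94 107 121 129 112  94  92  90  93 116 149 155 132  95  92 106 139 169 176 176]
233 [103 101 101 105 112 115 116 107 102  98  98  95 111 131 134 118  98  98 108 131 155 161 165]
234 [105 106 103 108 109 111 106 106 105 107 106 104 107 111 117 109 102 103 109 120 121 129 131]
dot [[361.77740838 239.36434102]] head [[362.08429881 231.18445154]] plate+40 [[362.79284948 223.95832865]] [[363.12530091 219.76794211]] edges [[371.83725883 222.61570087]
 [354.06729746 221.54338586]]
[362.33333333 240.75      ] [361 239   4   4  12]
```

Run:
```python
from h import *
lat=-.0021;q=LI+lat*d
robot.movel([q[0],q[1],.304],speed=.02)
f0=fz(10)
robot.movel([q[0],q[1],.284],speed=.04);print(fz()-f0,robot.read_time_s())
z=lower(LI,lat,0,.284,.225,f0,1.85,v=.015)
print(z,robot.read_time_s(),fz(15)-f0,robot.read_tcp_pos());np.save("f0.npy",f0)
```

```text
[-0.1133421  -0.14027693  0.19250801] 10.9
282.0 -0.02 0.0 0.22
278.0 -0.37 -0.18 0.33
274.0 -0.89 -0.35 1.57
272.0 -1.47 -0.79 3.31
0.27199999999999996 12.8 [-1.051126   -0.55912517  2.17260089] [0.60951326 0.11582036 0.27206858]
```

Run:
```python
from h import *
snap("p3")
im=cv2.imread("pics/scene_p3.png")[200:320,210:430];cv2.imwrite("pics/p3.png",cv2.resize(im,(800,436),interpolation=cv2.INTER_CUBIC))
g=cv2.cvtColor(cv2.imread("pics/scene_p3.png"),cv2.COLOR_BGR2GRAY)
for b in blobs(im,(g<62).astype(np.uint8),(225,228,400,250),6):print(b[0],b[1])
print(fz(15)-np.load("f0.npy"),robot.read_torque())
```

```text
[229.28571429 228.42857143] [228 228   4   2   7]
[324.23529412 228.47058824] [320 228   9   2  17]
[363.         228.52631579] [358 228  11   2  19]
[259.5 231.2] [258 230   4   3  10]
[240.         234.83870968] [237 233   8   5  31]
[361.81818182 242.27272727] [360 241   4   4  11]
[392.81818182 245.81818182] [391 244   4   4  11]
[-1.04741301 -0.36159421  1.91698834] [-0.10286866  0.17079869  0.00288729]
```

View pics/p3.png

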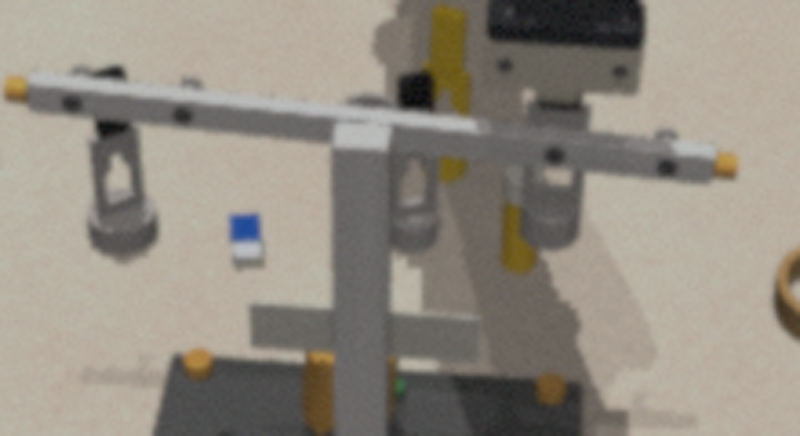

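The left outer dot has dropped about 8 mm, so the tilt is about 0.05 rad, and the weight is seated on the inner left peg with its load off the hand. I'll relieve the small x push and then release.

Run:
```python
from h import *
f0=np.load("f0.npy");q=LI-.0021*d
for s in(-.0007,-.0014):
    p=q+s*n;robot.movel([p[0],p[1],.272],speed=.01);robot.wait(.15);print(s,fz(10)-f0)
    if (fz(6)-f0)[0]>-.4:break
print(robot.read_time_s())
```

```text
-0.0007 [ 0.74607943 -0.09967835  1.89969627]
13.6833
```

```bash
cat >> h.py <<'E'
LA=np.array([.4203,.1616]);LB=np.array([.4284,.0167]);LL=np.array([.4568,-.1807])
def release():
    robot.set_gripper(.034)
    p=robot.read_tcp_pos();robot.movel([p[0],p[1],p[2]+.085],speed=.15)
def pick(c,jaw,P):
    c=np.array(c);q=quat(np.array(jaw))
    robot.reach([c[0],c[1],.20],list(q));robot.set_gripper(.05)
    robot.movel([c[0],c[1],.098],speed=.15)
    robot.set_gripper(0.,25);print("w",robot.read_width(),robot.read_time_s())
    robot.movel([c[0],c[1],.29],speed=.25)
    g=P-.045*n;robot.reach([g[0],g[1],.3035],list(quat(n)));print(robot.read_time_s(),robot.read_tcp_pos())
def dots(tag,r=(225,222,400,256)):
    g=cv2.cvtColor(cv2.imread(f"pics/scene_{tag}.png"),cv2.COLOR_BGR2GRAY)
    for b in blobs(None,(g<62).astype(np.uint8),r,6):
        if b[1][4]<16:print("dot",b[0].round(2),b[1][4])
E
python3 - <<'E'
from h import *
q=LI-.0021*d-.0004*n;robot.movel([q[0],q[1],.272],speed=.01);release()
print(robot.read_time_s());snap("p4");dots("p4")
p=np.array([LL[0],LL[1],.2]);print([(c[1],np.round(c[3],2)) for c in best(p,[.822,.569])])
pp=robot.read_tcp_pos();robot.movel([.52,pp[1],.36],speed=.25)
pick(LL,[.822,.569],RO)
snap("p5");dots("p5")
im=cv2.imread("pics/scene_p5.png")[195:315,210:430];cv2.imwrite("pics/p5.png",cv2.resize(im,(800,436),interpolation=cv2.INTER_CUBIC))
g=cv2.cvtColor(cv2.imread("pics/scene_p5.png"),cv2.COLOR_BGR2GRAY)
np.set_printoptions(linewidth=250)
tcp=np.array(robot.read_tcp_pos());k=proj("scene",tcp+[0,0,-.0535])[0];print("keyhole pred",k,"slot",proj("scene",tcp+[0,0,-.031]))
c=int(k[0]);r=int(k[1]);print(c-13)
for i in range(r-12,r+6,2):print(i,g[i,c-13:c+14])
E
```

```text
15.2417
dot [229.33 227.89] 9
dot [259.67 231.11] 9
dot [362. 243.] 11
dot [392.8 246. ] 10
[(1, array([ 0.5 ,  0.27, -0.28,  1.91,  0.09,  0.98,  0.78])), (-1, array([ 0.08,  0.24,  0.23,  1.94, -0.07,  0.96, -2.2 ]))]
w 0.011795014561881643 19.1833
20.775 [ 0.58151037 -0.14446057  0.30142065]
dot [229.2 228. ] 10
dot [259.67 231.11] 9
dot [361.8 243. ] 10
dot [392.67 246.11] 9
keyhole pred [235.53627864 212.5028388 ] slot [[234.60723115 203.48641203]]
222
200 [182 182 180 167 131  97  84  85  85  86  86  85  82  85  83  88  87  89  86  85  96 130 168 178 180 180 181]
202 [181 184 181 171 143 104  86  85  85  85  85  92  95  97  93  90  86  86  86  83  92 125 168 179 179 177 180]
204 [180 182 181 176 157 110  86  84  86  86  96 126 162 168 155 117  94  86  86  85  90 119 164 179 179 181 179]
206 [182 181 184 183 162 116  89  84  84  88 108 145 176 177 168 133 100  87  87  83  88 106 150 174 181 181 180]
208 [184 180 183 180 167 132  95  89  92 119 152 173 184 185 179 164 135 106  88  86  85 103 139 172 180 179 177]
210 [183 181 181 181 170 136 100  87  94 130 171 182 178 179 182 179 174 157 123  94  86 100 137 168 177 178 181]
212 [183 183 184 179 174 150 107  85  92 126 170 180 182 181 181 181 178 170 144 102  88  94 129 170 180 179 176]
214 [181 182 183 182 179 159 114  86  92 113 154 176 182 182 183 184 181 174 156 110  87  89 122 167 180 180 179]
216 [182 180 181 182 177 159 123  92  90 104 136 156 162 154 147 148 145 141 127 105  89  90 115 155 173 179 181]
```

View pics/p5.png

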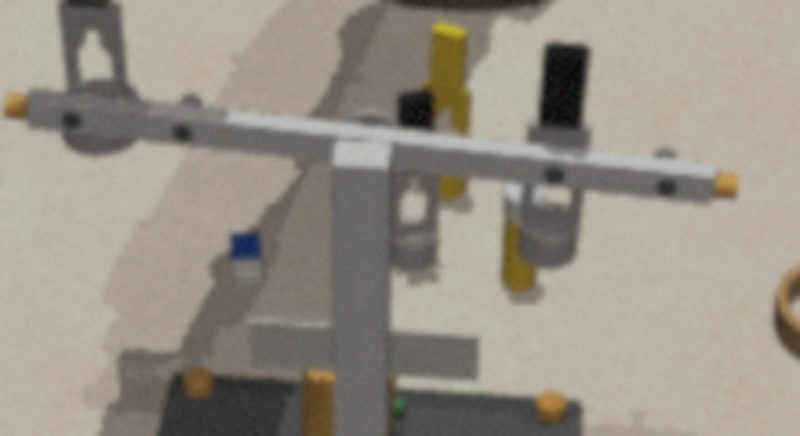

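The first weight hangs seated and the beam rests still at about 0.06 rad. The large weight is held with its keyhole at crop (97,55), and the right outer peg has risen about 9.5 mm. I'll insert it now.

Run:
```python
from h import *
print(proj("scene",RO+.018*n),"level dot 229.5")
lat=.001;s0=-.0004;q=RO+lat*d
a=q-.03*n;robot.movel([a[0],a[1],.313],speed=.1)
fa=fz(10);a=q+s0*n;robot.movel([a[0],a[1],.313],speed=.03)
f0=fz(10);print("insert dF",f0-fa)
robot.movel([a[0],a[1],.294],speed=.04);print(fz()-f0,robot.read_time_s())
z=lower(RO,lat,s0,.294,.24,f0,2.7,v=.012)
robot.wait(.4);print(z,robot.read_time_s(),fz(20)-f0,robot.read_tcp_pos());np.save("f0.npy",f0)
snap("p6");dots("p6")
```

```text
[[229.10476826 231.07601934]] level dot 229.5
insert dF [0.04643933 0.01749726 0.41371361]
[ 0.10779712  0.32055247 -0.12458229] 23.1917
292.0 0.41 0.31 0.16
288.0 0.38 -0.03 -0.16
284.0 -0.11 0.16 1.7
280.0 -0.43 0.39 0.93
276.0 -0.16 0.38 1.9
272.0 -0.05 0.1 1.94
268.0 -0.37 0.63 2.58
266.0 -0.48 1.17 2.97
0.26599999999999996 28.4917 [-0.43121328  1.41287788  2.47806283] [ 0.62675708 -0.14048011  0.26600318]
dot [230.33 236.89] 9
dot [260.   236.71] 7
dot [362.36 237.09] 11
dot [393.8 237. ] 10
```

Run:
```python
from h import *
f0=np.load("f0.npy");lat=.0018;s0=-.0006
z=lower(RO,lat,s0,.266,.25,f0,3.0,v=.012)
robot.wait(.4);print(z,robot.read_time_s(),fz(25)-f0)
```

```text
264.0 1.27 -0.44 2.69
260.0 0.76 -1.1 3.01
260.0 0.76 -1.1 3.01
0.26 30.225 [ 0.69994907 -0.56644618  3.29928712]
```

Run:
```python
from h import *
f0=np.load("f0.npy")
q=RO+.0015*d-.0005*n;robot.movel([q[0],q[1],.2605],speed=.01);robot.wait(.15);print(fz(10)-f0)
release();print(robot.read_time_s());snap("p7");dots("p7")
pp=robot.read_tcp_pos();robot.movel([.52,pp[1],.36],speed=.25)
pick(LB,[.839,.544],LO)
snap("p8");dots("p8")
im=cv2.imread("pics/scene_p8.png")[195:315,210:430];cv2.imwrite("pics/p8.png",cv2.resize(im,(800,436),interpolation=cv2.INTER_CUBIC))
g=cv2.cvtColor(cv2.imread("pics/scene_p8.png"),cv2.COLOR_BGR2GRAY)
np.set_printoptions(linewidth=250)
tcp=np.array(robot.read_tcp_pos());k=proj("scene",tcp+[0,0,-.0535])[0];print("keyhole pred",k,"slot",proj("scene",tcp+[0,0,-.031]))
c=int(k[0]);r=int(k[1]);print(c-13)
for i in range(r-12,r+6,2):print(i,g[i,c-13:c+14])
```

```text
[-0.15631801  0.34732147  3.29368337]
32.225
dot [362.5 236.2] 10
dot [393.8 236. ] 10
dot [230.67 238.11] 9
dot [260.44 237.33] 9
w 0.01209790589293787 35.9083
37.6667 [0.55985188 0.17382011 0.30190663]
dot [362.3 236.2] 10
dot [393.64 235.91] 11
dot [230.67 238.11] 9
dot [260.12 237.88] 8
keyhole pred [391.54506963 221.89220825] slot [[392.64100311 212.80245486]]
378
209 [181 180 184 181 180 180 178 160 117  91  83  86  84  88  85  88  86  85  84  86  89  85  88  89  99 135 170]
211 [178 180 181 182 183 185 176 153 105  84  85  88  88  90  96 101  99  99  91  86  86  90  87  89 105 139 171]
213 [181 182 180 179 179 180 169 145 105  87  88  88  90 117 152 169 171 157 131  97  89  85  85  92 117 156 176]
215 [179 179 181 179 180 179 167 128  94  87  86  90  95 130 169 178 178 166 130  97  87  89  89  95 126 167 177]
217 [179 179 179 178 179 179 161 116  88  88  94 110 138 163 177 181 179 172 148 116  97  87  88  99 134 169 176]
219 [179 180 182 183 181 176 155 112  85  99 129 163 178 179 178 182 180 177 174 158 126  94  88 109 144 174 180]
221 [180 181 180 180 176 168 141 106  92 104 142 171 180 180 178 178 178 179 173 158 124  91  92 119 155 174 179]
223 [181 180 181 181 177 164 135  98  92 118 154 176 178 178 178 175 175 174 173 159 113  86  98 125 167 180 182]
225 [183 181 180 181 178 162 124  96  92 118 153 173 172 161 136 122 118 129 140 139 104  86 100 134 169 180 178]
```

View pics/p8.png

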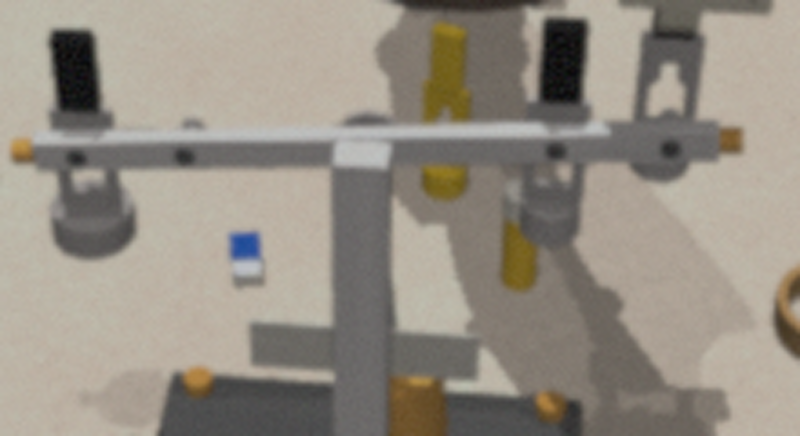

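Large weight seated on the outer right peg; the beam is still at about -0.09 rad and off its stops. The last small weight is held before the outer left peg, which has risen about 14.7 mm.

Run:
```python
from h import *
print(proj("scene",LO+.018*n),"level dot 393.64")
lat=-.0012;s0=-.0005;q=LO+lat*d
a=q-.03*n;robot.movel([a[0],a[1],.318],speed=.1)
fa=fz(10);a=q+s0*n;robot.movel([a[0],a[1],.318],speed=.03)
f0=fz(10);print("insert dF",f0-fa)
robot.movel([a[0],a[1],.298],speed=.04);print(fz()-f0,robot.read_time_s())
z=lower(LO,lat,s0,.298,.262,f0,1.75,v=.012)
robot.wait(.4);print(z,robot.read_time_s(),fz(20)-f0,robot.read_tcp_pos());np.save("f0.npy",f0)
snap("p9");dots("p9")
```

```text
[[393.07803132 241.3552855 ]] level dot 393.64
insert dF [-0.05069674  0.17159065  0.43459455]
[ 0.34055911 -0.05728359 -0.39262819] 40.1417
296.0 -0.03 0.3 0.19
292.0 -0.1 0.13 -0.13
288.0 -0.5 -0.05 0.47
284.0 -0.47 -0.45 0.75
280.0 -0.39 0.13 1.38
278.0 0.12 0.35 1.91
0.27799999999999997 44.0417 [-0.35788038  0.11876984  1.50129264] [0.605001   0.17656786 0.2780203 ]
dot [229.5 232. ] 8
dot [260. 234.] 9
dot [362.33 240.11] 9
dot [393.5 242. ] 12
```

Run:
```python
from h import *
f0=np.load("f0.npy");q=LO-.0012*d-.0006*n
robot.movel([q[0],q[1],.2772],speed=.006);robot.wait(.3);print(fz(30)-f0)
release();p=robot.read_tcp_pos();robot.movel([.50,p[1],.37],speed=.2)
for t in("pa","pb"):
    robot.wait(.6);snap(t);dots(t)
print(robot.read_time_s())
im=cv2.imread("pics/scene_pb.png")[195:315,210:430];cv2.imwrite("pics/pbz.png",cv2.resize(im,(800,436),interpolation=cv2.INTER_CUBIC))
```

```text
[0.31539814 0.34992583 1.89973008]
dot [229.44 231.33] 9
dot [259.44 233.33] 9
dot [362.5 240.5] 12
dot [393.5 242.5] 12
dot [229.56 231.67] 9
dot [259.71 233.57] 7
dot [362.5 240.5] 12
dot [393.5 242.5] 12
48.525
```

View pics/pbz.png

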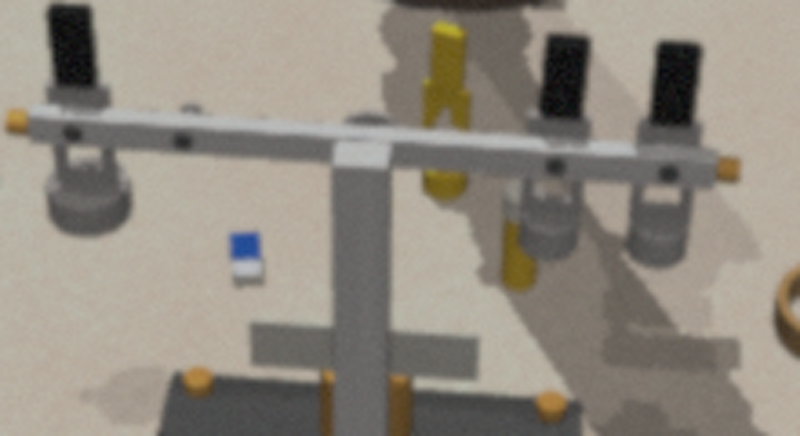

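All three weights hang seated, and the beam's dots are within 0.5 px of their starting positions. I'll let any residual swing settle, then hand in.

Run:
```python
from h import *
robot.wait(4);snap("pc");dots("pc");robot.wait(.5);snap("pd");dots("pd");print(robot.read_time_s())
robot.finish_job()
```

```text
dot [229.5 231.5] 10
dot [260.   233.71] 7
dot [362.42 240.5 ] 12
dot [393.5 242.5] 12
dot [229.44 231.33] 9
dot [259.5 233.5] 8
dot [362.5 240.5] 12
dot [393.45 242.36] 11
53.225
the job is handed in; nothing more can be done
```

All three weights are hanging as asked, and I handed the job in at 53 s of the 72 s allowed. I placed one small weight on the inner left peg, then the large one on the outer right peg, then the other small one on the outer left peg.

- **Load on the beam before release:** each weight was lowered until its load had left the hand. The measured force changes were about 1.9, 3.3 and 1.9 N, against weights of about 1.96, 3.19 and 1.96 N.
- **Beam tilt:** at rest between placings the beam sat at about +0.06 and −0.09 rad by camera, well inside the ±0.27 stops.
- **Final state:** the last pictures show the beam level and still. The peg marks are within about 0.7 px of where they started (a tilt under about 0.01 rad) and moved about 0.2 px between pictures, which is camera noise. The gripper was clear of everything.
- **Brief forces:** the first lowering overshot, pressing about 3.3 N for a moment against the 1.96 N load before settling at about 2. Sideways forces of about 1 to 1.5 N, as the peg settled into its slot, were eased before letting go of the first two weights.
- **Other objects:** I saw no disturbance to the eraser, the glue stick or the yellow look-alike in the close-ups. I did not compare the rest of the desk picture by picture.

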